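Unclamp and pull the pin cassette

TASK

Take the orange pin cassette out of its dock for refilling: first turn the black clamp knob about a quarter turn anticlockwise (seen from above) so that its steel finger swings clear of the cassette, then squeeze the cassette's two black side catches fully in together and lift it straight up out of the dock. Finish while still holding it by the pinched catches, upright and still, with its underside about 15 cm above the worktop; leave the clamp open and leave the tools and parts around the dock where they are.

Things in the scene. Friction and masses are not known exactly. Their poses are not given: they have to be found in the camera images.
- dock: grey and aluminium feeder dock screwed to the worktop. Origin: on the worktop, under the centre of the cassette's well; x, y along the dock, z up. Base plate 196 x 96 x 12 mm (x -132 to +64). The well is open on top; its walls end 40 mm above the worktop and span x +-37, y +-34 mm; 1.5 mm play round the cassette. The clamp post stands at x = -95 mm, y = 0 (towards the robot).
- cassette: orange cassette, 60 (x) x 40 (y) x 74 (z) mm, 0.15 to 0.31 kg, rows of brass pin tubes on top. Origin: centre of its underside, z up. Seated, it has the dock's axes, its underside is 12 mm above the worktop, its top 86 mm. A ledge on its -x end (to x = -45, top 40 mm above the underside) lies under the clamp finger.
- catch_grip (a point): point of the cassette midway between its two black catch pads, 54 mm above its underside (66 above the worktop when seated): grip here across y. The pads, on the +y and -y sides at x = 0, are 24 mm wide (x), 34 to 72 mm above the underside; 52 mm over both when free, 40 mm when fully in. The well's walls end 28 mm above the underside.
- catch_left (a joint): travel of the catch on the cassette's +y side, m: 0 = out (its tooth sits 4 mm under the well's lip and locks the cassette), 0.006 = fully in, flush with the body. A spring holds it out with about 4 N, 8 N when fully in.
- catch_right (a joint): the same for the catch on the cassette's -y side: 0 = out, 0.006 = fully in.
- clamp_grip (a point): on the vertical axis of the clamp knob, at the height to grip it (84 mm above the worktop). Knob: black bar 42 mm long, 14 thick, from 66 to 96 mm above the worktop, gripped across its thickness. The point turns with it: x along the bar and along the steel finger below (finger to 62 mm from the axis, 14 wide, 53 to 61 mm above the worktop), y across the bar.
- clamp (a joint): angle of the clamp knob, rad: 0 = finger along the dock's +x over the cassette's ledge (it starts between 0 and 0.35), grows anticlockwise seen from above; the finger is clear of the cassette from about 0.8; stop at 1.6, finger along the dock's +y. Stiff by friction (0.12 N m), stays where it is left.
- padlock: bystander: brass-coloured padlock lying flat, 72 x 47 x 20 mm; origin: centre of its underside
- lock_cylinder: bystander: brass-coloured lock cylinder standing on its face, 35 mm across, 64 mm tall; origin: centre of its underside
- pin_vial: bystander: amber vial with a white cap, standing, 40 mm across, 70 mm tall; origin: centre of its underside
- screwdriver: bystander: screwdriver with a red handle, lying, 210 mm long; origin: centre of its underside
- arbor_press: fixed equipment to steer clear of: green arbor press standing on the worktop to the robot's right of the dock. Origin: on the worktop; it spans x -0.10 to +0.11 m and y -0.07 to +0.05 m from there (frame parallel to the world's), its head is 235 mm tall and its lever with a black ball slants towards the robot and up to about 320 mm.

How it is judged (in metres and radians):
On the way, in this order (a step that is already met when the one before it is completed fails the run):
1. the clamp knob is turned so that its finger is clear, with the cassette still seated (value of joint clamp above 1.1 rad and z of cassette in the frame of dock below 0.018 m), for 0.1 s.
2. both catches are pinched in while the cassette still sits in the dock (value of joint each of catch_left, catch_right above 0.0035 m and z of cassette in the frame of dock below 0.018 m), for 0.1 s.
At the end, for the whole second after the job is handed in: The cassette is held by the fingers (over 5 N) with both catches pinched in (each over 3.5 mm), its underside 10 to 25 cm above the worktop, within 0.2 rad of upright, still (under 0.03 m/s), not touching the dock, and the clamp knob is left open (over 1.1 rad) (height (world z) of cassette between 0.1 and 0.25 m and angle between cassette's own z axis and vertical below 0.2 rad and linear speed of cassette below 0.03 m/s and value of joint each of catch_left, catch_right above 0.0035 m and contact force between the fingers and cassette above 5 N and contact force between cassette and dock below 0.3 N and value of joint clamp above 1.1 rad); the arm keeps its last pose, push and grip.
It fails at once if a bystander (padlock, lock cylinder, pin vial, screwdriver) is moved by more than 2 cm (distance of any of padlock, lock_cylinder, pin_vial, screwdriver from where it was at the start of the episode above 0.02 m).
It also fails if it takes over 56 s, if anything falls off the work surface, if the arm or the gripper's body presses on something with over 40 N, if the wrist force passes 120 N, or if a joint passes its speed limit or range.

ROBOT

A 6-joint arm with a two-finger parallel gripper is mounted at the origin on a cart in front of the work surface, level with it; the furniture and walls round the work are solid. World frame = base frame: x ahead of the robot, y to its left, z up, the work surface at z = 0. Lengths are in m, angles in degrees, forces in N, time in s.
With the tool pointing down it reaches from about 0.325 to 0.85 m from the base axis. Payload 15.5 kg.
Tool frame: the origin (TCP) lies midway between the tips of the shut fingers; the grasp point (between the pads) lies 19 mm behind it; z points along the fingers, y is the line along which they close (so a half turn about z gives the same grasp; the last joint's range is limited). The gripper opens to 91 mm and grips with 3 to 60 N. Pads are 32 mm wide; open, the fingers measure 118 mm over their backs; the gripper's body (76 mm by 178 mm) begins 60 mm behind the grasp point.
Start: joints at [70.273, 28.281, 77.091, -0, 74.628, -5.472], TCP at [0.154, 0.606, 0.214] pointing down, gripper open.
Joint ranges: [-166.48, 166.48], [-47.26, 123.95], [12.59, 153.08], [-70.14, 250.14], [6.76, 159.57], [-176.63, 176.63]. Speed limits (degrees/s): [108.29, 108.29, 147.25, 172.46, 172.46, 172.46].

INTERFACE

Orientations are given as a 3x3 rotation matrix whose columns are the frame's x, y, z axes.
In Python, from bench import ctrl gives the robot as it stands. The module is installed in compiled form; this text tells all that it offers. Calls block until the motion is done:
- ctrl.goto(position, orientation): joint-space move of the TCP to a pose.
- ctrl.move_l(position, vel=0.15, ori=None, contact_N=None): straight line of the TCP; ori=None keeps the orientation; vel is the mean speed in m/s. With contact_N (N) it stops when the force on the tool has changed by that much, and returns True; else False.
- ctrl.movej(angles): joint-space move.
- ctrl.command_gripper(opening): opening from 0.0 (shut) to 1.0 (fully open); the grip force is fixed at half the most; returns when the fingers have stopped.
- ctrl.sleep(seconds).
- ctrl.ik(position, orientation): joint angles nearest the present ones, or None.
- ctrl.read_camera(name): name is "scene" or "side" or "wrist"; returns the picture (480x640x3 uint8, blue, green, red); there is no depth.
- ctrl.camera_params(name): a dict with "fx", "fy", "cx", "cy" (pixels), "D" ([k1, k2, p1, p2, k3] as OpenCV has them; the pictures are not rectified), "pose" (4x4, takes a point from camera to world coordinates); the wrist camera has in their place "T_tool_cam" (4x4, takes a point from camera to tool coordinates, whose origin is the TCP and whose axes are the flange's). Camera axes: x right, y up, looking along -z (the intrinsics and any distortion apply to the point x, -y, -z); pixel columns grow to the right and rows downward; lengths in m; the calibration is good to about 2 mm. A picture is of the moment at which its call begins: read the wrist's pose just before it. camera_params takes no time and is no camera call.
A pose or a line that the arm cannot do raises ctrl.MotionError and nothing moves.
- ctrl.sign_off(): hands the job in; it is judged then, once.
Readings, each from a call of its own:
- ctrl.current_t(): time.
- ctrl.current_q(): joint angles.
- ctrl.current_dq(): joint speeds.
- ctrl.current_effort(): joint torques, N m.
- ctrl.current_tool_pos(): TCP position.
- ctrl.current_eef_rot(): TCP orientation.
- ctrl.current_contact_force(): force on the tool from outside, world axes, zero at the start.
- ctrl.current_wrist_torque(): the same for the moment, N m.
- ctrl.current_grip_width(): opening from 0.0 (shut) to 1.0 (fully open).
- ctrl.current_grasp_force(): force on a finger pad.
Only numpy, scipy, OpenCV 4.12 (cv2) and the standard library are available. Lean on these libraries where they do the work, as an engineer would, in place of code of your own. Each camera call takes 0.05 s, during which the arm holds its last target. There are 200 camera calls.

## Working session

There is one attempt and no reset: what is moved stays moved. The work goes in short steps, each a Python script; the robot and the scene stay as the last script left them, time stands still between calls to the robot, and variables do not carry over. Pictures are saved under pics/ and viewed, at most 10 in all, crops included, and the job is handed in when it is done.

```bash
mkdir -p pics; cat > h.py <<'E'
import numpy as np, cv2
from bench import ctrl
def cam(n):
    p=ctrl.camera_params(n); K=np.array([[p['fx'],0,p['cx']],[0,p['fy'],p['cy']],[0,0,1.]]); D=np.array(p['D'],float)
    if 'pose' in p: T=np.array(p['pose'])
    else:
        W=np.eye(4); W[:3,:3]=ctrl.current_eef_rot(); W[:3,3]=ctrl.current_tool_pos(); T=W@np.array(p['T_tool_cam'])
    return K,D,T
def onplane(c,uv,z):
    K,D,T=c; u=cv2.undistortPoints(np.array(uv,float).reshape(-1,1,2),K,D)[:,0]
    d=np.c_[u[:,0],-u[:,1],-np.ones(len(u))]@T[:3,:3].T; o=T[:3,3]
    return o+d*((z-o[2])/d[:,2])[:,None]
def proj(c,P):
    K,D,T=c; q=(np.atleast_2d(P)-T[:3,3])@T[:3,:3]; q=q*[1,-1,-1]
    return cv2.projectPoints(q,np.zeros(3),np.zeros(3),K,D)[0][:,0]
def down(deg): # tool y axis at angle deg in world, z down
    a=np.radians(deg); y=np.array([np.cos(a),np.sin(a),0]); z=np.array([0,0,-1.]); return np.c_[np.cross(y,z),y,z]
E
python3 - <<'E'
from h import *
for n in ("scene","side","wrist"):
    c=cam(n); cv2.imwrite(f"pics/{n}0.png",ctrl.read_camera(n)); print(n,c[0][0,0],c[2].round(3).tolist())
print(np.array(ctrl.current_eef_rot()).round(2))
E
```

```text
scene 542.9996078592724 [[-0.945, 0.257, -0.204, 0.265], [-0.328, -0.705, 0.629, 1.039], [0.018, 0.661, 0.751, 1.111], [0.0, 0.0, 0.0, 1.0]]
side 444.92851715467896 [[-0.96, 0.188, -0.206, 0.33], [-0.278, -0.582, 0.765, 0.97], [0.024, 0.792, 0.611, 0.707], [0.0, 0.0, 0.0, 1.0]]
wrist 394.11854519801136 [[0.247, -0.936, -0.25, 0.083], [0.969, 0.238, 0.064, 0.623], [-0.001, -0.258, 0.966, 0.384], [0.0, 0.0, 0.0, 1.0]]
[[-0.97  0.25 -0.  ]
 [ 0.25  0.97 -0.  ]
 [ 0.   -0.   -1.  ]]
```

View pics/scene0.png

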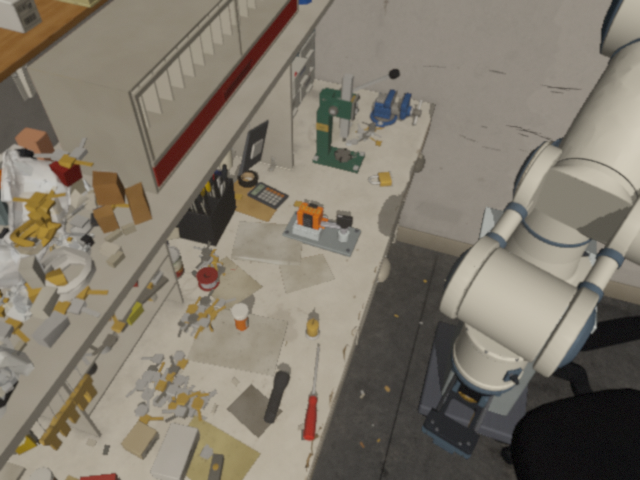

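View pics/side0.png

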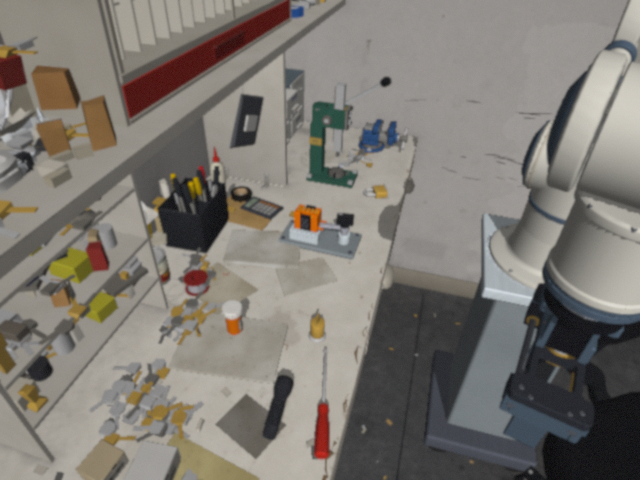

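The scene view shows the cassette (orange) at about (311,215), the knob at (344,217), the base plate spanning (285..362, 208..252), the press at (335,130) and the padlock at (380,179). The side view shows the same, with the cassette at (307,218) and the knob at (345,220).

```bash
python3 - <<'E'
from h import *
c=cam("scene"); s=cam("side")
print("cass",onplane(c,[(311,206)],.086).round(3),onplane(s,[(307,210)],.086).round(3))
print("knob",onplane(c,[(344,215)],.09).round(3),onplane(s,[(345,218)],.09).round(3))
print("plate corners",onplane(c,[(285,235),(352,252),(362,229)],.012).round(3).tolist())
print("padlock,cyl,vial,press",onplane(c,[(380,180),(313,330),(240,325),(345,165)],.0).round(3).tolist())
print("shelf edge side z=.. ",onplane(c,[(240,165),(330,5)],.35).round(3).tolist())
for n in("scene","side"):
    im=cv2.imread(f"pics/{n}0.png")[170:270,260:400]; cv2.imwrite(f"pics/{n}0c.png",im)
a,b=[cv2.resize(cv2.imread(f"pics/{n}0c.png"),None,fx=4,fy=4,interpolation=2)[:, :] for n in("scene","side")]
cv2.imwrite("pics/crop0.png",cv2.resize(np.vstack([a,b]),(420,600)))
E
```

```text
cass [[0.591 0.092 0.086]] [[0.591 0.107 0.086]]
knob [[0.498 0.097 0.09 ]] [[0.493 0.117 0.09 ]]
plate corners [[0.643, 0.15, 0.012], [0.457, 0.145, 0.012], [0.455, 0.058, 0.012]]
padlock,cyl,vial,press [[0.46, -0.161, 0.0], [0.477, 0.395, 0.0], [0.644, 0.44, 0.0], [0.579, -0.19, 0.0]]
shelf edge side z=..  [[0.686, 0.274, 0.35], [0.729, -0.458, 0.35]]
```

```bash
python3 - <<'E'
from h import *
for a in (90,100,180,-90,0): print(a,(lambda q:None if q is None else np.round(q,1))(ctrl.ik([.5,.1,.12],down(a))))
ctrl.goto([.53,.10,.27],down(90)); print(ctrl.current_t())
c=cam("wrist"); im=ctrl.read_camera("wrist"); cv2.imwrite("pics/w1.png",im); np.savez("w1.npz",K=c[0],D=c[1],T=c[2])
E
```

```text
90 [  4.6  26.1  99.5  -0.   54.4 -85.4]
100 [  4.6  26.1  99.5  -0.   54.4 -95.4]
180 [   4.6   26.1   99.5   -0.    54.4 -175.4]
-90 [ 4.6 26.1 99.5 -0.  54.4 94.6]
0 [ 4.6 26.1 99.5 -0.  54.4  4.6]
2.4083
```

View pics/w1.png

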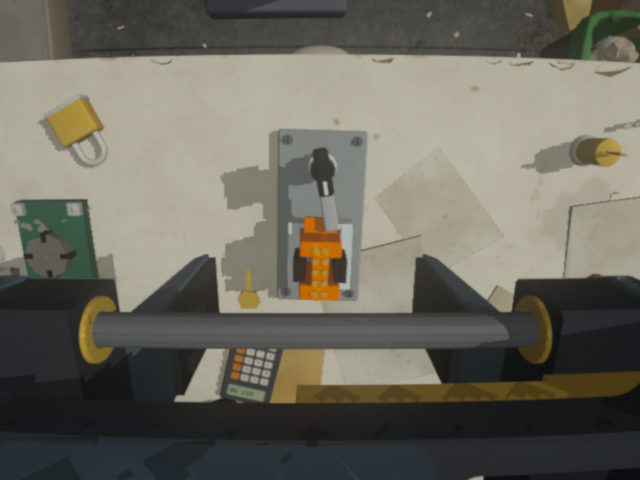

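The wrist view shows the plate corners at (277,129), (366,131), (275,298) and (357,300). The knob bar is around (318,160)-(326,193) and the finger's tip is near (336,228). The cassette spans (300-341, 220-300), with its catches at (299,266) and (342,266).

```bash
python3 - <<'E'
from h import *
f=np.load("w1.npz"); c=(f['K'],f['D'],f['T']); im=cv2.imread("pics/w1.png"); hsv=cv2.cvtColor(im,cv2.COLOR_BGR2HSV)
P=onplane(c,[(277,129),(366,131),(275,298),(357,300)],.012); print(P.round(4).tolist())
m=((hsv[...,0]>5)&(hsv[...,0]<25)&(hsv[...,1]>180)&(hsv[...,2]>120)).astype(np.uint8); m[:, :290]=0;m[:,355:]=0;m[:200]=0;m[305:]=0
ys,xs=np.nonzero(m); print("orange box",xs.min(),xs.max(),ys.min(),ys.max(), onplane(c,[(xs.min(),260),(xs.max(),260),(320,ys.max())],.086).round(4).tolist())
k=(hsv[...,2]<60).astype(np.uint8); k[:, :300]=0;k[:,350:]=0;k[:140]=0;k[205:]=0
cs=cv2.findContours(k,0,2)[0]
for q in cs:
    if cv2.contourArea(q)>40: r=cv2.minAreaRect(q); b=cv2.boxPoints(r); print("knob",cv2.boundingRect(q),b.round(0).tolist(),onplane(c,[r[0]],.096).round(4), )
cv2.imwrite("pics/w1c.png",cv2.resize(im[120:310,260:380],None,fx=3.1,fy=3.1,interpolation=2))
E
```

```text
[[0.4565, 0.0599, 0.012], [0.4585, 0.1541, 0.012], [0.6495, 0.0529, 0.012], [0.6521, 0.1498, 0.012]]
orange box 300 341 218 299 [[0.577, 0.0859, 0.086], [0.577, 0.1248, 0.086], [0.6172, 0.105, 0.086]]
knob (311, 150, 22, 46) [[304.0, 155.0], [323.0, 147.0], [340.0, 189.0], [321.0, 197.0]] [[0.4929 0.1064 0.096 ]]
```

View pics/w1c.png

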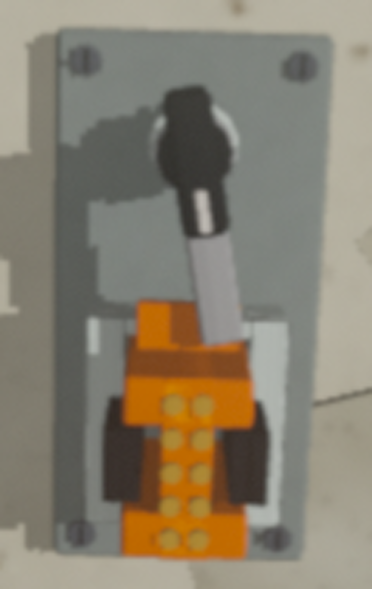

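The crop shows the knob bar's long axis tilted a little towards +y. The finger's centre line runs from crop (210,237) to (224,342), ending over the ledge. The two black catches are free on either side of the cassette.

```bash
python3 - <<'E'
from h import *
f=np.load("w1.npz"); c=(f['K'],f['D'],f['T'])
g=lambda u,v:(260+u/3.1,120+v/3.1)
A=onplane(c,[g(210,237),g(224,342)],.061); d=A[1]-A[0]; print("finger",A.round(4).tolist(),np.degrees(np.arctan2(d[1],d[0])))
ax=np.array([.493,.1063]); d=A[1][:2]-ax; print("axis->tip",np.hypot(*d),np.degrees(np.arctan2(d[1],d[0])))
# bar side edges on top (z .096)
B=onplane(c,[g(163,95),g(185,235),g(208,92),g(229,232)],.09); 
for i in(0,2): d=B[i+1]-B[i]; print(np.degrees(np.arctan2(d[1],d[0])))
E
```

```text
finger [[0.5203, 0.1125, 0.061], [0.5544, 0.1173, 0.061]] 7.988225126831269
axis->tip 0.0623667076679566 10.141614133822282
9.003538334110457
9.096101770757373
```

```bash
python3 - <<'E'
from h import *
R=down(-80.8); p=[.493,.1063]
ctrl.goto(p+[.17],R); ctrl.command_gripper(.5)
hit=ctrl.move_l(p+[.067],.1,contact_N=8); print(hit,ctrl.current_tool_pos())
if not hit:
    ctrl.command_gripper(0.0); print("w",ctrl.current_grip_width()*91,ctrl.current_grasp_force(),ctrl.current_contact_force())
    q=list(ctrl.current_q()); q0=q[5]
    for k in (24,48,72):
        q[5]=q0-k; ctrl.movej(q); print(k,np.round(ctrl.current_contact_force(),1),np.round(ctrl.current_wrist_torque(),2))
    print(ctrl.current_t(),ctrl.current_tool_pos(),ctrl.current_q()[5])
E
```

```text
False [0.49333981 0.10631642 0.06747039]
w 13.797035590856133 31.50413384079002 [-0.8242518   8.6837201   5.09861425]
24 [ 1.6 -7.3 -1.1] [-1.41 -0.21  0.1 ]
48 [  4.3 -11.8  -3.5] [-2.44 -0.78  0.09]
72 [  7.6 -14.4  -6.8] [-2.88 -1.33  0.13]
9.2 [0.49453949 0.10580915 0.06733359] 14.155864993159701
```

```bash
python3 - <<'E'
from h import *
ctrl.command_gripper(.5)
p=np.array(ctrl.current_tool_pos()); ctrl.move_l([p[0],p[1],.2],.15)
ctrl.goto([.60,.104,.25],down(-91.7)); ctrl.command_gripper(1.0); ctrl.sleep(.2); print(ctrl.current_t())
c=cam("wrist"); im=ctrl.read_camera("wrist"); cv2.imwrite("pics/w2.png",im); np.savez("w2.npz",K=c[0],D=c[1],T=c[2])
uv=proj(c,[[.588,.104,.086]]); print(uv, proj(c,[[.493,.106,.096]]))
E
```

```text
13.25
[[315.09152144 227.29257419]] [[316.02862872 330.50183414]]
```

View pics/w2.png

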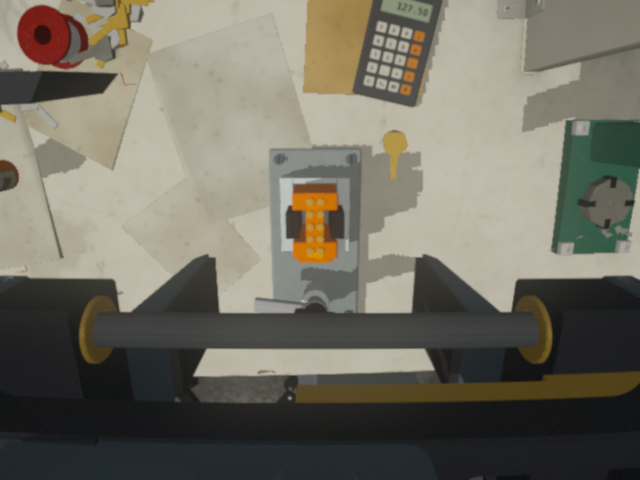

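The finger now points towards +y (left, around (255-310, 303)), so the clamp is open. The cassette top is centred at about (315.5,228), against a predicted (315,227), so the estimate holds.

```bash
python3 - <<'E'
from h import *
R=down(-91.7)
ctrl.goto([.588,.104,.17],R); ctrl.sleep(.2)
hit=ctrl.move_l([.588,.104,.048],.08,contact_N=8); print(hit,ctrl.current_tool_pos())
if not hit:
    f0=np.array(ctrl.current_contact_force())
    ctrl.command_gripper(0.0); ctrl.sleep(.4)
    print("w",ctrl.current_grip_width()*91,ctrl.current_grasp_force(),np.round(np.array(ctrl.current_contact_force())-f0,1),ctrl.current_t())
    cv2.imwrite("pics/w3.png",ctrl.read_camera("wrist"))
E
```

```text
False [0.58827223 0.10403691 0.0484438 ]
w 39.738552481933716 30.007010623812675 [-0.9  2.5  5.4] 16.825
```

Pinched to 39.7 mm, so both catches are fully in and the side load is low. Next is the lift.

```bash
python3 - <<'E'
from h import *
p=np.array(ctrl.current_tool_pos()); f0=np.array(ctrl.current_contact_force())
h=ctrl.move_l([p[0],p[1],p[2]+.02],.04,contact_N=20)
print(h,np.round(np.array(ctrl.current_contact_force())-f0,1),ctrl.current_grip_width()*91)
if not h:
    ctrl.move_l([p[0],p[1],p[2]+.138],.08); ctrl.sleep(.8)
    print(ctrl.current_grip_width()*91,ctrl.current_grasp_force(),ctrl.current_tool_pos(),np.round(np.array(ctrl.current_contact_force())-f0,1),ctrl.current_t())
a=[ctrl.read_camera(n)[150:270,250:400] for n in("scene","side")]; w=ctrl.read_camera("wrist")
cv2.imwrite("pics/w4.png",np.hstack([cv2.resize(w[100:400,150:500],(400,343)),cv2.resize(np.vstack(a),(214,343))]))
E
```

```text
False [ 0.9 -2.2 -6. ] 39.61638184816244
39.576690417106 30.001614578068256 [0.58806792 0.10405631 0.1861241 ] [ 0.1 -1.7 -7.1] 19.95
```

View pics/w4.png

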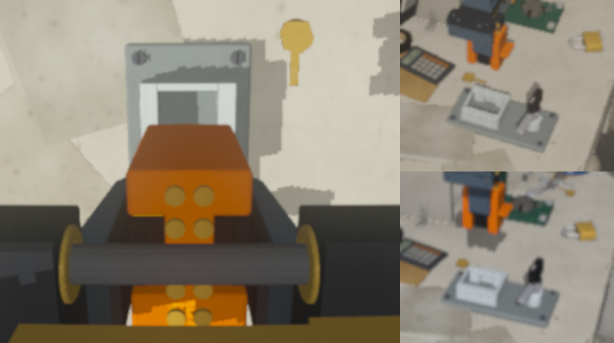

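The wrist crop shows the cassette upright between the pads at (190,220), with the empty well behind it at (190,105). The scene and side crops show it hanging clear above the dock with the clamp open.

```bash
python3 -c "
from bench import ctrl
print(ctrl.sign_off())"
```

```text
the job is handed in; nothing more can be done
None
```

I opened the clamp and lifted the cassette straight out. It is held upright by both pinched catches, about 15 cm above the worktop by arm travel, and the job was handed in at about 20 s; no verdict was returned.

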